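Free the locked key drawer with the release dowel

TASK

The key drawer is locked by its spring catch. Take the release dowel from its stand and push the catch down through the small brass-ringed hole in the cabinet's top until the drawer springs out, then put the dowel back fully home in its stand and pull the drawer out to its stop. Leave the other things on the worktop where they are.

Things in the scene. Friction and masses are not known exactly. Their poses are not given: they have to be found in the camera images.
- cabinet: Small brown wooden key cabinet fixed on the worktop, 150 deep (x) x 210 wide (y) x 110 mm high; origin at the centre of its underside, its x axis points to its back, y to its left, z up. The drawer, with a blue front, is at its left and slides out to the front (-x); a spring catch stands in a closed compartment at its right.
- release_hole (a point): Middle of the release hole in the cabinet's top, at the top surface; a round vertical hole of 16 mm through the 8 mm top panel, ringed with brass. It is at x +10, y -75 mm in the cabinet's frame. The catch's brass pad (24 x 24 mm) waits 18 mm below the top surface. Pushed straight down 8 mm or more (16 mm is its end stop; spring about 2.5 N at rest, 4.5 N at 8 mm, 6.5 N at the stop) it frees the drawer, so the dowel's tip has to get 26 to 34 mm below the top surface.
- catch (a joint): Travel of the spring catch in m: 0 up (locking), 0.016 pressed fully down; the drawer is free above about 0.008. It springs up again when let go.
- drawer (a joint): How far the drawer is out in m: 0 shut and locked, 0.09 out against its stop. Once the catch is pushed down a spring drives it out by 25 to 40 mm and it stays where it then is; from there it slides with about 1 N of friction.
- drawer_pull (a point): Middle of the top face of the drawer's pull: a dark steel fin standing out 40 mm from the drawer's front, 14 mm wide (along the cabinet's y), 36 mm high, its top 94 mm above the worktop and 16 mm below the cabinet's top; this point lies 22 mm in front of the drawer's front and moves with the drawer. Axes as the cabinet's.
- dowel: Release dowel of pale wood, 131 mm long, loose: below, a pin 10 mm thick and 55 mm long; then a red collar 26 mm across and 6 mm thick; above it a handle 18 mm thick and 70 mm long (61 to 131 mm above the tip). Origin at the pin's tip, z along it towards the handle. It weighs about 50 g.
- dowel_tip (a point): The free end of the dowel's pin (the same point as the dowel's origin).
- stand: Dark wooden block fixed on the worktop, 56 x 56 x 60 mm high, origin at the centre of its underside. The dowel starts upright in its hole, the collar resting on the block's top and the tip 5 mm above the worktop.
- stand_hole (a point): Middle of the mouth of the stand's hole, at the block's top (60 mm high): a round vertical hole of 16 mm, 57 mm deep.
- keys: Bunch of keys, 110 x 121 x 8 mm, lying loose in the drawer, out of sight while it is shut; origin at the centre of the underside. Not to be handled.
- tumbler: Clear drinking glass, 81 mm wide, 92 mm high, loose bystander; origin at the centre of the underside.
- teaspoon: Teaspoon, 132 x 28 x 11 mm, loose bystander; origin at the centre of the underside.
- wooden_spoon: Brown wooden spoon, 297 x 50 x 16 mm, loose bystander; origin at the centre of the underside.
Not all that is in view belongs to the job. What is meant by the stand is not blue, and is the smaller of those in its own colour.

How it is judged:
By the outcome, as a careful person would: the job done as asked, in the order asked, and still so for the second after the job is handed in, with the robot touching nothing.
It also fails if it takes over 64 s, if anything falls off the work surface, if the arm or the gripper's body presses on something with over 40 N, if the wrist force passes 120 N, or if a joint passes its speed limit or range.

ROBOT

A 6-joint arm with a two-finger parallel gripper is mounted at the origin on a cart in front of the work surface, level with it; the furniture and walls round the work are solid. World frame = base frame: x ahead of the robot, y to its left, z up, the work surface at z = 0. Lengths are in m, angles in degrees, forces in N, time in s.
With the tool pointing down it reaches from about 0.25 to 0.775 m from the base axis. Payload 4 kg.
Tool frame: the origin (TCP) lies midway between the tips of the shut fingers; the grasp point (between the pads) lies 19 mm behind it; z points along the fingers, y is the line along which they close (so a half turn about z gives the same grasp; the last joint's range is limited). The gripper opens to 85 mm and grips with 20 to 120 N. Pads are 22 mm wide; open, the fingers measure 114 mm over their backs; the gripper's body (76 mm by 85 mm) begins 54 mm behind the grasp point. The pads swing forward as they close: fully open they stand 13 mm farther back than shut.
Start: joints at [-74.261, 4.996, 78.535, -0, 96.463, -5.907], TCP at [0.203, -0.511, 0.231] pointing down, gripper open.
Joint ranges: [-177.83, 177.83], [-43.37, 116.18], [15.69, 146.23], [-61.86, 241.86], [9.47, 152.12], [-147.06, 147.06]. Speed limits (degrees/s): [159.86, 159.86, 180, 180, 180, 180].

INTERFACE

Orientations are given as a 3x3 rotation matrix whose columns are the frame's x, y, z axes.
In Python, from bench import env gives the robot as it stands. The module is installed in compiled form; this text tells all that it offers.
- The arm moves only by the shell command python3 -m crank 'ROWS'. ROWS is JSON, a list of rows, each a list of 3 entries, a list of its own where there are three numbers: the turn, a rotation vector about the tool's x, y, z in degrees, then the shift along the tool's x, y, z in m, then the opening, from 0 (shut) to 1 (fully open). In form: [[[wx, wy, wz], [tx, ty, tz], jaw], ...]. A call has 1 to 12 rows; each row shifts and turns the commanded pose from where the row before left it, along the tool's axes as they then stand; what a row does not reach is not made up. A row lasts 1/8 s, in which the tool goes at most 62.5 mm and 10.7 degrees, less where a joint would pass 70% of its speed; a pose out of reach is approached as far as the arm can. A call is refused whole if a number of a shift passes 0.0625 or a number of a turn 10.7, either way. A call with a gripper value outside its range is refused whole. The fingers move at their own pace and stop on an object; the grip force is fixed at half the most. Time passes only in rows, so rows that do not move let the fingers close. It gives the time, the measured TCP pose, the force, the opening and the grip force at its end, in the units of the state.
- env.get_state(): the state, without advancing time (a new reading comes with each control period).
- env.grab_frame(name): name is "side" or "top" or "wrist"; returns a dict with "img" (420x560x3 uint8, red, green, blue), "fov_y" (degrees; the focal length in pixels is half the picture's height over the tangent of half this angle, whatever the lens; pixels are square), "cx", "cy" (the principal point, pixels), "pose" (4x4, takes a point from camera to world coordinates); the wrist camera has in their place "mount" (4x4, takes a point from camera to tool coordinates, whose origin is the TCP and whose axes are the flange's). Camera axes: x right, y down, z forward; pixel columns grow to the right and rows downward; lengths in m; the calibration is good to about 2 mm. The wrist camera is an equidistant fisheye: a pixel r from the principal point sees the ray r / f radians off the axis. A picture is of the moment at which its call begins: read the wrist's pose just before it. There is no depth.
- env.hand_in(): hands the job in; it is judged then, once.
The state is a dict: "clock": time; "q": joint angles; "dq": joint speeds; "joint_torque": joint torques, N m; "tool_pos": TCP position; "eef_rot": TCP orientation; "force": force on the tool from outside, world axes, zero at the start; "ft_torque": the same for the moment, N m; "finger_gap": finger opening in m; "grasp_force": force on a finger pad.
Only numpy, scipy, OpenCV 4.12 (cv2) and the standard library are available. Lean on these libraries where they do the work, as an engineer would, in place of code of your own. Each camera call takes 0.05 s, during which the arm holds its last target. There are 200 camera calls.

## Working session

There is one attempt and no reset: what is moved stays moved. The work goes in short steps, Python scripts to look and compute and a shell command to move; the robot and the scene stay as the last step left them, time stands still between calls to the robot, and variables do not carry over. Pictures are saved under pics/ and viewed, at most 13 in all, crops included, and the job is handed in when it is done.

```bash
mkdir -p pics; cat > h.py <<'E'
import numpy as np, cv2
from bench import env
def K(f):
    return 210/np.tan(np.radians(f["fov_y"]/2)), f["cx"], f["cy"]
def ray(f,u,v):
    F,cx,cy=K(f); P=np.array(f["pose"]); d=P[:3,:3]@np.array([(u-cx)/F,(v-cy)/F,1]); return P[:3,3],d
def onz(f,u,v,z):
    o,d=ray(f,u,v); return o+d*(z-o[2])/d[2]
def proj(f,p):
    F,cx,cy=K(f); P=np.array(f["pose"]); c=P[:3,:3].T@(np.array(p)-P[:3,3]); return cx+F*c[0]/c[2], cy+F*c[1]/c[2]
def save(f,n): cv2.imwrite("pics/"+n,f["img"][:,:,::-1])
E
python3 - <<'E'
from h import *
import pickle
s=env.get_state(); print(s["tool_pos"],np.round(s["eef_rot"],3),s["finger_gap"],s["clock"])
for n in("side","top"):
    f=env.grab_frame(n); save(f,n+"0.png"); pickle.dump(f,open(n+".pkl","wb")); print(n,f["fov_y"],np.round(f["pose"],3))
E
```

```text
[ 0.20273022 -0.51071435  0.2301089 ] [[ 0.929  0.369 -0.001]
 [ 0.369 -0.929  0.002]
 [ 0.    -0.002 -1.   ]] 0.08554756750945074 0.0
side 44.84081802921733 [[-0.032 -0.877  0.479 -0.092]
 [-0.999  0.034 -0.005 -0.014]
 [-0.012 -0.478 -0.878  1.234]
 [ 0.     0.     0.     1.   ]]
top 50.75951658355225 [[-2.70e-02 -9.95e-01  9.90e-02  4.33e-01]
 [-1.00e+00  2.70e-02 -4.00e-03  6.00e-03]
 [ 1.00e-03 -9.90e-02 -9.95e-01  1.13e+00]
 [ 0.00e+00  0.00e+00  0.00e+00  1.00e+00]]
```

View pics/top0.png

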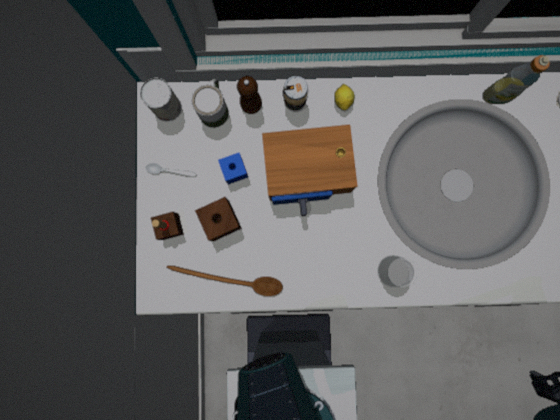

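View pics/side0.png

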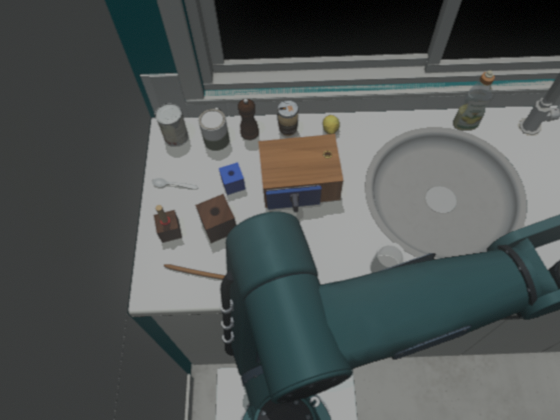

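Three stand candidates in the top view are the blue block (233,168), the large brown block (217,219), which is empty, and the small brown block (166,226), which has something pale and red in it. The small brown one fits, since it isn't blue and is the smaller of the two in its colour. I'll confirm it in an enlarged crop.

```bash
python3 - <<'E'
from h import *
import pickle
t=pickle.load(open("top.pkl","rb"));s=pickle.load(open("side.pkl","rb"))
a=cv2.resize(t["img"][135:255,135:245],None,fx=4,fy=4,interpolation=cv2.INTER_CUBIC)
b=cv2.resize(s["img"][130:245,255:360],None,fx=3.4,fy=3.4,interpolation=cv2.INTER_CUBIC)
b=cv2.resize(t["img"][115:235,250:340+30],None,fx=3,fy=3,interpolation=cv2.INTER_CUBIC)
c=cv2.resize(s["img"][190:250,140:250],None,fx=3,fy=3,interpolation=cv2.INTER_CUBIC)
im=np.zeros((560,800,3),np.uint8); im[:480,:440]=a; im[:360,440:800]=b; im[380:560,445:775]=c
cv2.imwrite("pics/crop.png",im[:,:,::-1])
print(onz(t,166,226,.06),onz(t,340,152,.11),onz(s,327,154,.11))
# wood top mask
hsv=cv2.cvtColor(t["img"],cv2.COLOR_RGB2HSV); sub=np.zeros((420,560),np.uint8); sub[115:200,255:365]=1
m=((hsv[...,0]<22)&(hsv[...,1]>90)&(hsv[...,2]>70)).astype(np.uint8)*sub
c=max(cv2.findContours(m,0,2)[0],key=cv2.contourArea); r=cv2.minAreaRect(c); print(r)
for p in cv2.boxPoints(r): print(np.round(onz(t,*p,.11),4))
E
```

```text
[0.50787704 0.29056364 0.06      ] [ 0.6673149  -0.13088706  0.11      ] [ 0.66840799 -0.12920417  0.11      ]
((309.3465576171875, 159.96534729003906), (63.085357666015625, 89.05583953857422), 84.2894058227539)
[0.7178 0.0513 0.11  ]
[ 0.7336 -0.1584  0.11  ]
[ 0.5835 -0.1667  0.11  ]
[0.5683 0.04   0.11  ]
```

View pics/crop.png

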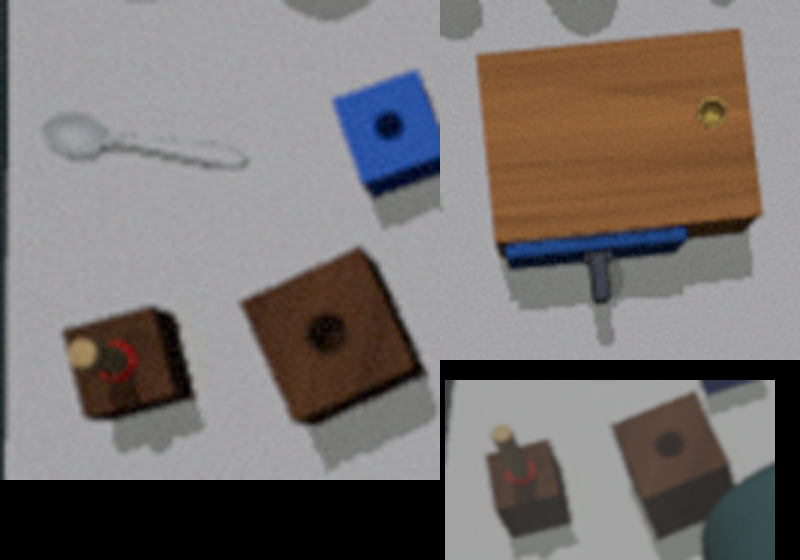

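The crop confirms it. The small dark-brown block holds the dowel, with its red collar at about top px (164,225) and its pale handle top at (156,223). The large brown and blue blocks have empty holes. The brass ring is at (340,152) and the fin at about (304,205). Next I'll refine these and plan the approach.

```bash
cat >> h.py <<'E'
def tool(dw):  # world shift -> tool axes
    return np.round(np.array(env.get_state()["eef_rot"]).T@np.array(dw),4)
def goto(x,y,z):
    s=env.get_state(); print("t",s["clock"],"pos",np.round(s["tool_pos"],4),"tool shift",tool(np.array([x,y,z])-s["tool_pos"]))
E
python3 - <<'E'
from h import *
import pickle
t=pickle.load(open("top.pkl","rb"));s=pickle.load(open("side.pkl","rb"))
for n,f,box in(("top",t,(205,245,145,190)),("side",s,(200,245,150,185))):
    hsv=cv2.cvtColor(f["img"],cv2.COLOR_RGB2HSV).astype(int); H,S,V=hsv[...,0],hsv[...,1],hsv[...,2]
    sub=np.zeros(H.shape,bool); sub[box[0]:box[1],box[2]:box[3]]=1
    red=sub&((H<6)|(H>172))&(S>150)&(V>70); pale=sub&(H>8)&(H<25)&(V>120)&(S>60)
    for nm,m,z in(("red",red,.066),("pale",pale,.136)):
        v,u=np.nonzero(m); print(n,nm,len(u),u.mean(),v.mean(),(u.min()+u.max())/2,(v.min()+v.max())/2,np.round(onz(f,(u.min()+u.max())/2,(v.min()+v.max())/2,z),4),np.round(onz(f,u.mean(),v.mean(),z),4))
hsv=cv2.cvtColor(t["img"],cv2.COLOR_RGB2HSV).astype(int)
sub=np.zeros(hsv.shape[:2],bool); sub[140:165,330:350]=1
m=sub&(hsv[...,0]>=22)&(hsv[...,0]<35)&(hsv[...,1]>80); v,u=np.nonzero(m); print(len(u),onz(t,u.mean(),v.mean(),.11))
goto(.505,.292,.25)
E
```

```text
top red 41 165.4390243902439 224.73170731707316 164.5 225.0 [0.51   0.2926 0.066 ] [0.5105 0.2903 0.066 ]
top pale 38 155.0 222.6578947368421 155.0 223.0 [0.51   0.2951 0.136 ] [0.5107 0.2951 0.136 ]<stdin>:9: RuntimeWarning: Mean of empty slice.
  ret = ret.dtype.type(ret / rcount)
Traceback (most recent call last):
ValueError: zero-size array to reduction operation minimum which has no identity
```

```bash
python3 -m crank '[[[0,0,8.7],[0,0,-0.01],1],[[0,0,8.7],[0,0,-0.01],1],[[0,0,0],[0.026,-0.0555,0],1],[[0,0,0],[0.026,-0.0555,0],1],[[0,0,0],[0.026,-0.0555,0],1],[[0,0,0],[0.026,-0.0555,0],1],[[0,0,0],[0.026,-0.0555,0],1],[[0,0,0],[0.026,-0.0555,0],1],[[0,0,0],[0.026,-0.0555,0],1],[[0,0,0],[0.026,-0.0555,0],1],[[0,0,0],[0.026,-0.0555,0],1],[[0,0,0],[0.026,-0.0555,0],1]]'
python3 -m crank '[[[0,0,0],[0.026,-0.0555,0],1],[[0,0,0],[0.026,-0.0555,0],1],[[0,0,0],[0.026,-0.0555,0],1],[[0,0,0],[0.013,-0.03,0],1],[[0,0,0],[0,0,0],1]]'
python3 - <<'E'
from h import *
goto(.5105,.2935,.25); print(np.round(env.get_state()["eef_rot"],3), env.get_state()["q"])
f=env.grab_frame("wrist"); save(f,"w1.png"); print(f["fov_y"],f["cx"],f["cy"],np.round(f["mount"],3))
E
```

```text
clock: 1.6
tool_pos: [0.4212, 0.0635, 0.2511]
eef_rot: [[0.997, 0.074, 0.0], [0.074, -0.997, -0.001], [0.0, 0.001, -1.0]]
force: [0.8, -1.2, 0.1]
finger_gap: 0.0854
grasp_force: 0.0
clock: 2.22
tool_pos: [0.4971, 0.2661, 0.2496]
eef_rot: [[0.997, 0.077, -0.003], [0.077, -0.997, -0.001], [-0.003, 0.001, -1.0]]
force: [-0.9, -0.6, -0.6]
finger_gap: 0.0855
grasp_force: 0.0
t 2.225 pos [0.4971 0.2661 0.2496] tool shift [ 0.0155 -0.0263 -0.0005]
[[ 0.997  0.077 -0.003]
 [ 0.077 -0.997 -0.001]
 [-0.003  0.001 -1.   ]] [2.23966803e+01 6.72796091e+00 7.45952038e+01 5.34212356e-03
 9.88416108e+01 1.07962418e+02]
65.70646984690485 277.05696718179337 207.04270907291433 [[ 0.001 -0.961 -0.276  0.071]
 [ 1.     0.     0.001 -0.001]
 [-0.    -0.276  0.961 -0.144]
 [ 0.     0.     0.     1.   ]]
```

View pics/w1.png

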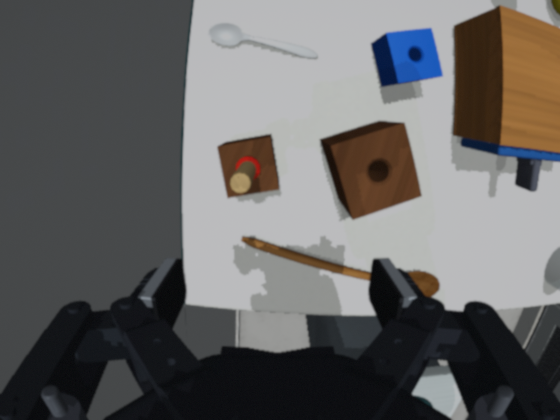

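The wrist view shows the dowel top at about (240,182), the collar at about (249,169), and the small block around them. I'll cast those rays.

```bash
cat >> h.py <<'E'
def wonz(f,s,u,v,z):
    F,cx,cy=K(f); d=np.array([u-cx,v-cy]); r=np.hypot(*d); th=r/F
    c=np.r_[np.sin(th)*d/max(r,1e-9),np.cos(th)]; M=np.array(f["mount"]); R=np.array(s["eef_rot"])
    o=R@M[:3,3]+s["tool_pos"]; w=R@M[:3,:3]@c; return np.round(o+w*(z-o[2])/w[2],4)
E
python3 - <<'E'
from h import *
s=env.get_state(); f=env.grab_frame("wrist"); hsv=cv2.cvtColor(f["img"],cv2.COLOR_RGB2HSV).astype(int); H,S,V=hsv[...,0],hsv[...,1],hsv[...,2]
sub=np.zeros(H.shape,bool); sub[150:200,220:275]=1
red=sub&((H<6)|(H>172))&(S>170)&(V>120); v,u=np.nonzero(red); print("red",u.min(),u.max(),v.min(),v.max(), wonz(f,s,(u.min()+u.max())/2,v.min()+(u.max()-u.min())/2,.066))
pale=sub&(H>12)&(H<28)&(V>120); v,u=np.nonzero(pale); print("pale",len(u),u.mean(),v.mean(),u.min(),u.max(),v.min(),v.max(),wonz(f,s,(u.min()+u.max())/2,(v.min()+v.max())/2,.136))
print(wonz(f,s,240,182,.136))
goto(.5105,.2935,.25)
E
```

```text
red 234 258 156 175 [0.512  0.2979 0.066 ]
pale 363 239.34986225895318 183.07988980716254 228 274 172 197 [0.5107 0.2873 0.136 ]
[0.5121 0.2964 0.136 ]
t 2.325 pos [0.4969 0.2639 0.2505] tool shift [ 0.0157 -0.0285  0.0005]
```

```bash
python3 -m crank '[[[0,0,0],[0.0165,-0.0304,0],1],[[0,0,0],[0,0,0.04],1],[[0,0,0],[0,0,0.05],1],[[0,0,0],[0,0,0.05],1],[[0,0,0],[0,0,0.022],1],[[0,0,0],[0,0,0],1]]'; python3 -m crank '[[[0,0,0],[0,0,0],0],[[0,0,0],[0,0,0],0],[[0,0,0],[0,0,0],0],[[0,0,0],[0,0,0],0],[[0,0,0],[0,0,0],0],[[0,0,0],[0,0,0],0]]'
```

```text
clock: 3.08
tool_pos: [0.5098, 0.2935, 0.087]
eef_rot: [[0.997, 0.072, -0.005], [0.072, -0.997, -0.003], [-0.005, 0.002, -1.0]]
force: [-0.2, 0.1, -0.3]
finger_gap: 0.0855
grasp_force: 0.0
clock: 3.82
tool_pos: [0.5117, 0.2959, 0.0899]
eef_rot: [[0.997, 0.074, 0.001], [0.074, -0.997, 0.0], [0.001, -0.0, -1.0]]
force: [-0.5, -0.0, 4.0]
finger_gap: 0.0164
grasp_force: 58.4
```

```bash
python3 -m crank '[[[0,0,0],[0,0,-0.03],0],[[0,0,0],[0,0,-0.05],0],[[0,0,0],[0,0,-0.05],0],[[0,0,0],[0,0,-0.03],0],[[0,0,0],[0.0154,0.0547,0],0],[[0,0,0],[0.0154,0.0547,0],0],[[0,0,0],[0.0154,0.0547,0],0],[[0,0,0],[0.0154,0.0547,0],0]]'; python3 -m crank '[[[0,0,0],[0.0154,0.0547,0],0],[[0,0,0],[0.0154,0.0547,0],0],[[0,0,0],[0.0154,0.0547,0],0],[[0,0,0],[0.0154,0.0547,0],0],[[0,0,0],[0,0,0],0],[[0,0,0],[0,0,0],0]]'
python3 - <<'E'
from h import *
import pickle
s=env.get_state(); w=env.grab_frame("wrist");sd=env.grab_frame("side");tp=env.grab_frame("top")
pickle.dump((s,w,sd,tp),open("at.pkl","wb"))
print(s["tool_pos"],s["clock"])
u,v=map(int,proj(sd,s["tool_pos"])); print(u,v)
b=cv2.resize(sd["img"][max(0,v-75):v+75,u-65:u+65],None,fx=3,fy=3,interpolation=cv2.INTER_CUBIC)[:450,:390]
c=cv2.resize(w["img"][150:400,150:400],(400,400),interpolation=cv2.INTER_CUBIC)
im=np.zeros((450,800,3),np.uint8); im[:b.shape[0],:b.shape[1]]=b; im[:400,400:]=c
cv2.imwrite("pics/at.png",im[:,:,::-1])
E
```

```text
clock: 4.82
tool_pos: [0.5893, 0.0805, 0.2487]
eef_rot: [[0.997, 0.074, -0.001], [0.074, -0.997, -0.0], [-0.001, -0.0, -1.0]]
force: [0.1, 0.5, -0.8]
finger_gap: 0.0167
grasp_force: 58.9
clock: 5.58
tool_pos: [0.6665, -0.1314, 0.2484]
eef_rot: [[0.997, 0.074, -0.002], [0.074, -0.997, 0.001], [-0.002, -0.001, -1.0]]
force: [-0.4, 0.5, -0.3]
finger_gap: 0.0165
grasp_force: 59.0
[ 0.66651377 -0.13142178  0.24836553] 5.575
331 122
```

View pics/at.png

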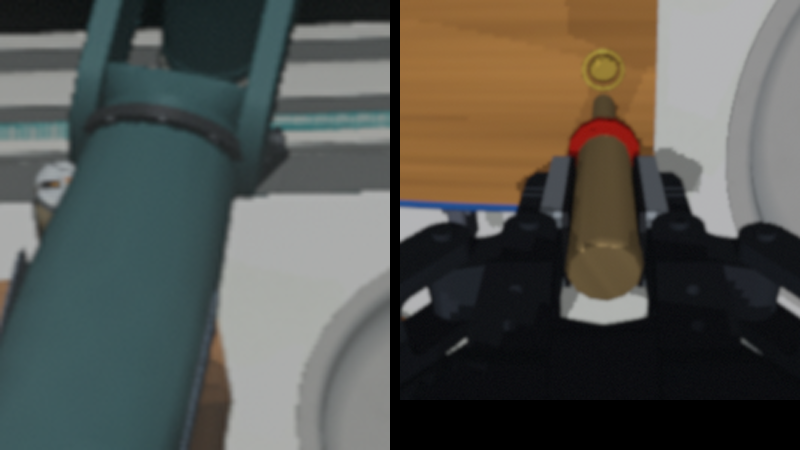

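The wrist view shows the brass ring centred at about frame px (276,194), the tip at about (278,211) and the handle top at about (277,320). I'll cast each at its own height.

```bash
python3 - <<'E'
from h import *
import pickle
s,f,_,_=pickle.load(open("at.pkl","rb"))
hsv=cv2.cvtColor(f["img"],cv2.COLOR_RGB2HSV).astype(int); H,S,V=hsv[...,0],hsv[...,1],hsv[...,2]
sub=np.zeros(H.shape,bool); sub[175:212,255:300]=1
m=sub&(H>=22)&(H<35)&(S>100); v,u=np.nonzero(m); print(len(u),u.min(),u.max(),v.min(),v.max())
print("ring",wonz(f,s,(u.min()+u.max())/2,(v.min()+v.max())/2,.11), wonz(f,s,276.4,193.7,.11))
z=s["tool_pos"][2]-.085
for n,p,h in(("tip",(278,212.5),0),("handletop",(277.5,320),.131)): print(n,wonz(f,s,*p,z+h))
goto(.667,-.132,z)
sub[:]=0; sub[215:270,240:320]=1
m=sub&((H<6)|(H>172))&(S>170)&(V>120); v,u=np.nonzero(m); print("collar",wonz(f,s,(u.min()+u.max())/2,v.min()+(u.max()-u.min())/2*.9,z+.061),u.min(),u.max(),v.min(),v.max())
E
```

```text
270 264 288 181 205
ring [ 0.6689 -0.1297  0.11  ] [ 0.6683 -0.1301  0.11  ]
tip [ 0.6672 -0.1315  0.1634]
handletop [ 0.6664 -0.1311  0.2944]
t 5.725 pos [ 0.6666 -0.13    0.2497] tool shift [0.0002 0.002  0.0863]
collar [ 0.6676 -0.1307  0.2244] 256 298 225 246
```

```bash
python3 -m crank '[[[0,0,0],[0.0013,-0.0008,0.02],0],[[0,0,0],[0,0,0.022],0],[[0,0,0],[0,0,0],0],[[0,0,0],[0,0,0],0]]'
python3 - <<'E'
from h import *
s=env.get_state(); f=env.grab_frame("wrist")
c=cv2.resize(f["img"][170:270,227:327],(600,600),interpolation=cv2.INTER_CUBIC)
cv2.imwrite("pics/near.png",c[:,:,::-1])
z=s["tool_pos"][2]-.085; print(s["tool_pos"])
hsv=cv2.cvtColor(f["img"],cv2.COLOR_RGB2HSV).astype(int); H,S,V=hsv[...,0],hsv[...,1],hsv[...,2]
sub=np.zeros(H.shape,bool); sub[175:225,245:310]=1
m=sub&(H>=22)&(H<35)&(S>100); v,u=np.nonzero(m); print(u.min(),u.max(),v.min(),v.max(),"ring",wonz(f,s,(u.min()+u.max())/2,(v.min()+(u.max()-u.min())/2),.11))
E
```

```text
clock: 6.22
tool_pos: [0.6682, -0.1299, 0.2086]
eef_rot: [[0.997, 0.075, 0.002], [0.075, -0.997, -0.001], [0.002, 0.001, -1.0]]
force: [0.7, 0.3, -1.2]
finger_gap: 0.0163
grasp_force: 59.0
[ 0.66823904 -0.12990103  0.20863952]
264 292 194 219 ring [ 0.6687 -0.1302  0.11  ]
```

View pics/near.png

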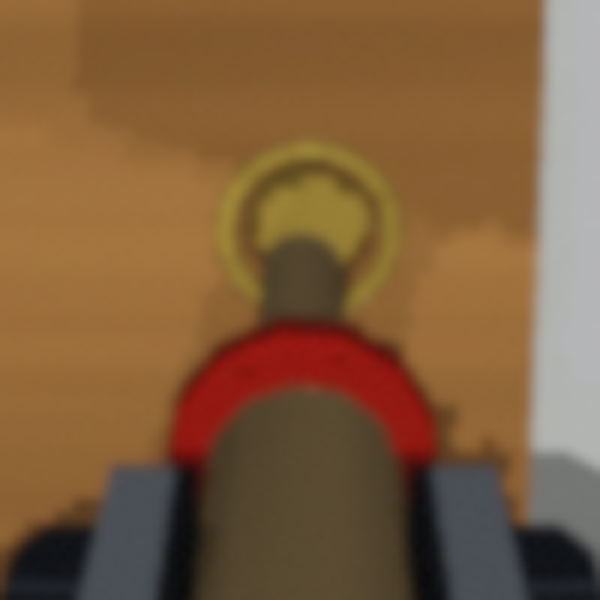

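The tip's far edge is at crop px (304,236), which is frame (277.7,209.3). The ring's centre is at (310,230), frame (278.7,208.3).

```bash
python3 - <<'E'
from h import *
s=env.get_state(); f=env.grab_frame("wrist")
print(s["tool_pos"],wonz(f,s,277.7,209.3,.1236)-[.005,.0004,0],wonz(f,s,278.7,208.3,.11))
E
```

```text
[ 0.66848426 -0.13016666  0.20914008] [ 0.6668 -0.1304  0.1236] [ 0.6687 -0.131   0.11  ]
```

```bash
python3 -m crank '[[[0,0,0],[0.0016,0.0005,0],0],[[0,0,0],[0,0,0.01],0],[[0,0,0],[0,0,0.012],0],[[0,0,0],[0,0,0.005],0],[[0,0,0],[0,0,0],0]]'
```

```text
clock: 6.95
tool_pos: [0.6691, -0.1309, 0.1789]
eef_rot: [[0.997, 0.074, -0.002], [0.074, -0.997, 0.001], [-0.002, -0.001, -1.0]]
force: [0.2, 0.1, 0.2]
finger_gap: 0.0167
grasp_force: 59.0
```

```bash
python3 -m crank '[[[0,0,0],[0,0,0.008],0],[[0,0,0],[0,0,0.006],0],[[0,0,0],[0,0,0.002],0],[[0,0,0],[0,0,0],0],[[0,0,0],[0,0,0],0]]'
python3 - <<'E'
from h import *
f=env.grab_frame("wrist"); save(f,"press.png")
E
```

```text
clock: 7.58
tool_pos: [0.6701, -0.1312, 0.1651]
eef_rot: [[0.997, 0.074, 0.002], [0.074, -0.997, -0.001], [0.002, 0.001, -1.0]]
force: [1.0, 0.2, 2.9]
finger_gap: 0.0163
grasp_force: 59.4
```

View pics/press.png

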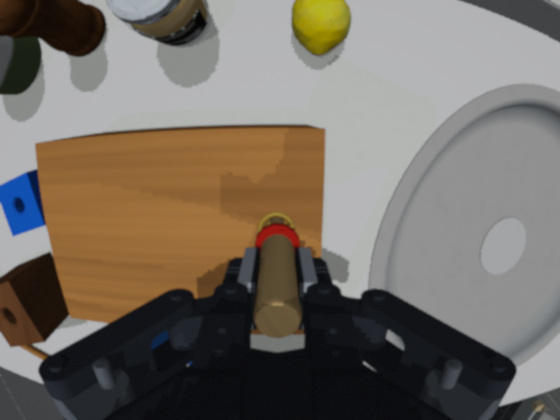

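The pin is through the ring and the collar is still above the top. The blue drawer front is partly hidden by the gripper, around px (165,340). I'll average the force and look at the drawer numerically in the top view.

```bash
cat >> h.py <<'E'
def blue():
    f=env.grab_frame("top"); hsv=cv2.cvtColor(f["img"],cv2.COLOR_RGB2HSV).astype(int)
    m=(abs(hsv[...,0]-112)<12)&(hsv[...,1]>130)&(hsv[...,2]>40); m[:, :258]=0; m[:175]=0; m[250:]=0; m[:,350:]=0
    v,u=np.nonzero(m); print("blue",len(u),[(int(a),int(v[u==a].min()),int(v[u==a].max())) for a in np.unique(u)[::12]]); return f
E
python3 - <<'E'
from h import *
f=blue(); save(f,"t2.png")
a=[(env.get_state()["force"],env.grab_frame("side"))[0] for _ in range(5)]; print(np.mean(a,0),np.std(a,0),env.get_state()["tool_pos"])
E
```

```text
blue 208 [(274, 212, 215), (286, 210, 216), (298, 209, 215), (310, 209, 212)]
[ 1.14839548 -0.648243    4.67145056] [0.16602095 0.26770392 0.47239628] [ 0.66993731 -0.13119598  0.16458251]
```

The blue front has moved from rows 192–203 to 209–216, about 32 mm out, so the drawer is released. Now I'll lift and return above the stand.

```bash
python3 -m crank '[[[0,0,0],[0,0,-0.034],0],[[0,0,0],[0,0,-0.05],0],[[0,0,0],[-0.0158,-0.0547,0],0],[[0,0,0],[-0.0158,-0.0547,0],0],[[0,0,0],[-0.0158,-0.0547,0],0],[[0,0,0],[-0.0158,-0.0547,0],0],[[0,0,0],[-0.0158,-0.0547,0],0],[[0,0,0],[-0.0158,-0.0547,0],0],[[0,0,0],[-0.0158,-0.0547,0],0],[[0,0,0],[-0.0158,-0.0547,0],0],[[0,0,0],[0,0,0],0],[[0,0,0],[0,0,0],0]]'
python3 -m crank '[[[0,0,0],[0,0,0.04],0],[[0,0,0],[0,0,0.04],0],[[0,0,0],[0,0,0],0],[[0,0,0],[0,0,0],0]]'
python3 - <<'E'
from h import *
blue()
s=env.get_state(); f=env.grab_frame("wrist"); goto(.5117,.2959,.0899)
c=cv2.resize(f["img"][160:280,217:337],(600,600),interpolation=cv2.INTER_CUBIC)
cv2.imwrite("pics/back.png",c[:,:,::-1])
E
```

```text
clock: 9.43
tool_pos: [0.5104, 0.2956, 0.2465]
eef_rot: [[0.997, 0.075, -0.003], [0.075, -0.997, -0.002], [-0.004, 0.002, -1.0]]
force: [-0.5, -0.8, -0.2]
finger_gap: 0.0166
grasp_force: 59.1
clock: 9.93
tool_pos: [0.5122, 0.2952, 0.1696]
eef_rot: [[0.997, 0.072, 0.001], [0.072, -0.997, 0.0], [0.001, -0.0, -1.0]]
force: [0.4, -0.4, -0.1]
finger_gap: 0.0164
grasp_force: 59.1
blue 311 [(274, 212, 215), (286, 210, 215), (298, 209, 214), (310, 208, 212), (322, 207, 211)]
t 10.025 pos [0.5127 0.296  0.171 ] tool shift [-0.0013  0.0001  0.0811]
```

View pics/back.png

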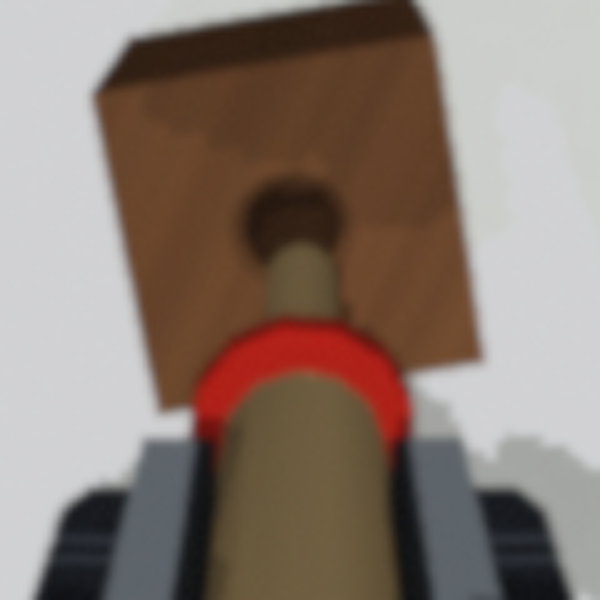

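The stand's hole is centred at crop px (294,224), frame (275.8,204.8). The tip's far edge is at (303,242), frame (277.6,208.4).

```bash
python3 - <<'E'
from h import *
s=env.get_state(); f=env.grab_frame("wrist")
a=wonz(f,s,277.6,208.4,.0855)-[.005,.0004,0]; b=wonz(f,s,275.8,204.8,.06); print(s["tool_pos"],a,b,tool(b-a))
E
```

```text
[0.51265892 0.29595154 0.17102663] [0.5118 0.2961 0.0855] [0.5124 0.2976 0.06  ] [ 0.0006 -0.0014  0.0255]
```

```bash
python3 -m crank '[[[0,0,0],[0.0005,-0.001,0.01],0],[[0,0,0],[0,0,0.02],0],[[0,0,0],[0,0,0.02],0],[[0,0,0],[0,0,0.02],0],[[0,0,0],[0,0,0.007],0],[[0,0,0],[0,0,0.001],0],[[0,0,0],[0,0,0],0],[[0,0,0],[0,0,0],0]]'
```

```text
clock: 11.08
tool_pos: [0.5119, 0.2972, 0.0909]
eef_rot: [[0.997, 0.074, 0.001], [0.074, -0.997, 0.0], [0.001, -0.0, -1.0]]
force: [-0.1, -0.6, -0.2]
finger_gap: 0.0164
grasp_force: 59.2
```

```bash
python3 -m crank '[[[0,0,0],[0,0,0.0015],0],[[0,0,0],[0,0,0.0015],0],[[0,0,0],[0,0,0],0],[[0,0,0],[0,0,0],0]]'
```

```text
clock: 11.58
tool_pos: [0.5121, 0.2972, 0.0898]
eef_rot: [[0.997, 0.074, 0.002], [0.074, -0.997, 0.001], [0.002, -0.001, -1.0]]
force: [-2.9, -1.3, 7.9]
finger_gap: 0.0166
grasp_force: 60.0
```

Seated, with about 8 N on contact. Now I'll release, lift and look.

```bash
python3 -m crank '[[[0,0,0],[0,0,-0.001],1],[[0,0,0],[0,0,0],1],[[0,0,0],[0,0,0],1],[[0,0,0],[0,0,0],1],[[0,0,0],[0,0,0],1],[[0,0,0],[0,0,-0.03],1],[[0,0,0],[0,0,-0.05],1],[[0,0,0],[0,0,-0.05],1],[[0,0,0],[0,0,-0.03],1]]'
python3 - <<'E'
from h import *
s=env.get_state(); f=env.grab_frame("wrist"); save(f,"w5.png")
import pickle
t=blue(); pickle.dump(t,open("t5.pkl","wb"))
a=cv2.resize(f["img"][140:340,200:360],(480,600),interpolation=cv2.INTER_CUBIC)
b=cv2.resize(t["img"][170:260,255:335],None,fx=4,fy=4,interpolation=cv2.INTER_CUBIC)
im=np.zeros((600,800,3),np.uint8); im[:,:480]=a; im[:360,480:]=b
cv2.imwrite("pics/rel.png",im[:,:,::-1]); print(s["tool_pos"])
E
```

```text
clock: 12.7
tool_pos: [0.5123, 0.2974, 0.2519]
eef_rot: [[0.997, 0.074, 0.004], [0.074, -0.997, 0.002], [0.004, -0.002, -1.0]]
force: [0.4, -0.6, -0.2]
finger_gap: 0.0855
grasp_force: 0.0
blue 315 [(274, 212, 215), (286, 210, 215), (298, 209, 213), (310, 208, 212), (322, 207, 211)]
[0.51226625 0.2973813  0.25188364]
```

View pics/rel.png

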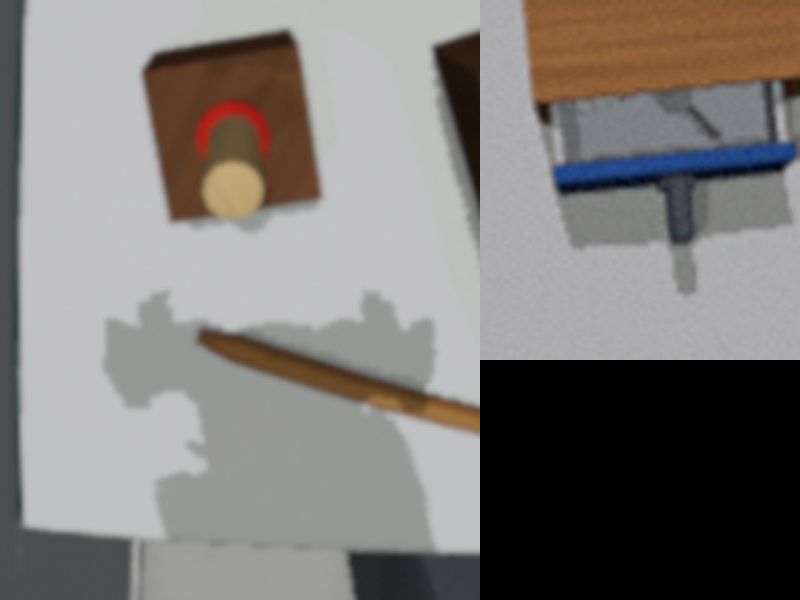

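The dowel is upright, with its collar flush on the small block. The drawer is open and the fin's top runs from top-frame px (304.5,216) to (305.3,229).

```bash
python3 - <<'E'
from h import *
import pickle
t=pickle.load(open("t5.pkl","rb")); f=t
hsv=cv2.cvtColor(t["img"],cv2.COLOR_RGB2HSV).astype(int)
print(onz(t,304.5,216,.094),onz(t,305.3,229,.094))
t0=pickle.load(open("top.pkl","rb"))
print("front top edge mid x now / before", onz(t,304,208.5,.1), onz(t0,302,192,.1))
p=(onz(t,304.5,216,.094)+onz(t,305.3,229,.094))/2; print(p); goto(p[0],p[1],.25)
E
```

```text
[ 0.52023677 -0.04361649  0.094     ] [ 0.48963994 -0.04452742  0.094     ]
front top edge mid x now / before [ 0.5373622 -0.0427117  0.1      ] [ 0.57642269 -0.03923879  0.1       ]
[ 0.50493835 -0.04407196  0.094     ]
t 12.8 pos [0.5133 0.2978 0.2537] tool shift [-0.0337  0.3404  0.0023]
```

```bash
python3 -m crank '[[[0,0,0],[-0.0057,0.0567,0],1],[[0,0,0],[-0.0057,0.0567,0],1],[[0,0,0],[-0.0057,0.0567,0],1],[[0,0,0],[-0.0057,0.0567,0],1],[[0,0,0],[-0.0057,0.0567,0],1],[[0,0,0],[-0.0057,0.0567,0],1],[[0,0,0],[0,0,0],1],[[0,0,0],[0,0,0.04],1],[[0,0,0],[0,0,0.04],1],[[0,0,0],[0,0,0],1],[[0,0,0],[0,0,0],1]]'
python3 - <<'E'
from h import *
s=env.get_state(); f=env.grab_frame("wrist"); goto(.504,-.044,.061)
cv2.imwrite("pics/fin.png",cv2.resize(f["img"][100:400,130:430],(600,600))[:,:,::-1])
E
```

```text
clock: 14.18
tool_pos: [0.5032, -0.0441, 0.1692]
eef_rot: [[0.997, 0.075, 0.001], [0.075, -0.997, -0.0], [0.001, 0.0, -1.0]]
force: [-0.3, -0.2, 0.3]
finger_gap: 0.0853
grasp_force: 0.0
t 14.225 pos [ 0.5037 -0.0443  0.1702] tool shift [-1.000e-04 -4.000e-04  1.092e-01]
```

View pics/fin.png

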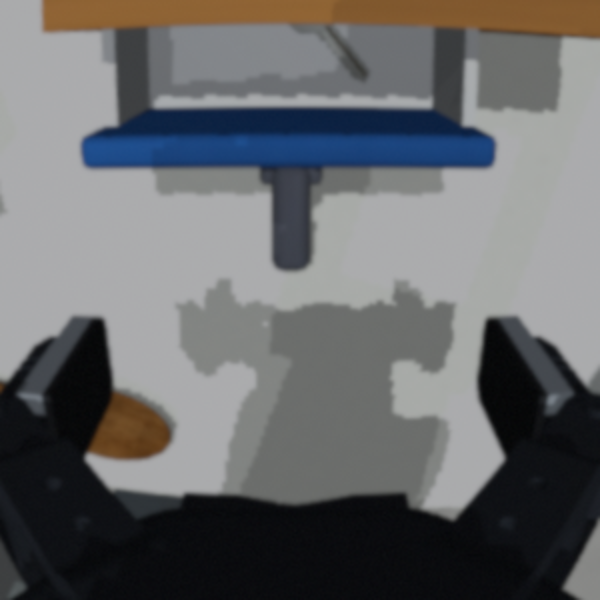

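The fin is centred between the fingers: crop px x≈292, which is frame 276 against cx 277. I'll descend and grip.

```bash
python3 -c "
from h import *
s=env.get_state(); f=env.grab_frame('wrist'); print(wonz(f,s,276,234.5,.094),wonz(f,s,276,183.5,.094))"
python3 -m crank '[[[0,0,0],[0,0,0.04],1],[[0,0,0],[0,0,0.045],1],[[0,0,0],[0,0,0.023],1],[[0,0,0],[0,0,0],1],[[0,0,0],[0,0,0],0],[[0,0,0],[0,0,0],0],[[0,0,0],[0,0,0],0],[[0,0,0],[0,0,0],0],[[0,0,0],[0,0,0],0],[[0,0,0],[0,0,0],0]]'
```

```text
[ 0.4908 -0.0441  0.094 ] [ 0.5283 -0.0413  0.094 ]
clock: 15.52
tool_pos: [0.503, -0.0427, 0.0613]
eef_rot: [[0.997, 0.075, 0.001], [0.075, -0.997, 0.004], [0.001, -0.004, -1.0]]
force: [-0.6, 6.7, 4.4]
finger_gap: 0.0133
grasp_force: 59.3
```

```bash
python3 -m crank '[[[0,0,0],[0,-0.001,0],0],[[0,0,0],[-0.008,0,0],0],[[0,0,0],[-0.012,0,0],0],[[0,0,0],[-0.012,0,0],0],[[0,0,0],[-0.008,0,0],0],[[0,0,0],[-0.003,0,0],0],[[0,0,0],[0,0,0],0],[[0,0,0],[0,0,0],0]]'; python3 -c "
from h import *
blue()"
```

```text
clock: 16.52
tool_pos: [0.4597, -0.0459, 0.0613]
eef_rot: [[0.997, 0.074, 0.001], [0.074, -0.997, 0.002], [0.001, -0.002, -1.0]]
force: [-1.2, 5.6, 5.5]
finger_gap: 0.0136
grasp_force: 59.7
blue 30 [(276, 230, 233)]
```

```bash
python3 -m crank '[[[0,0,0],[-0.003,0,0],0],[[0,0,0],[-0.002,0,0],0],[[0,0,0],[0,0,0],0],[[0,0,0],[0,0,0],0]]'; python3 -m crank '[[[0,0,0],[-0.002,0,0],0],[[0,0,0],[0,0,0],0],[[0,0,0],[0,0,0],0]]'; python3 -m crank '[[[0,0,0],[-0.002,0,0],0],[[0,0,0],[0,0,0],0],[[0,0,0],[0,0,0],0]]'
```

```text
clock: 17.08
tool_pos: [0.4551, -0.0463, 0.0613]
eef_rot: [[0.997, 0.074, 0.002], [0.074, -0.997, 0.002], [0.002, -0.002, -1.0]]
force: [-1.5, 5.2, 5.8]
finger_gap: 0.0133
grasp_force: 59.4
clock: 17.45
tool_pos: [0.4531, -0.0464, 0.0613]
eef_rot: [[0.997, 0.074, 0.002], [0.074, -0.997, 0.002], [0.002, -0.002, -1.0]]
force: [-0.2, 4.8, 5.3]
finger_gap: 0.013
grasp_force: 59.4
clock: 17.82
tool_pos: [0.4511, -0.0466, 0.0613]
eef_rot: [[0.997, 0.074, 0.002], [0.074, -0.997, 0.002], [0.002, -0.002, -1.0]]
force: [-0.8, 5.4, 5.5]
finger_gap: 0.0134
grasp_force: 59.5
```

```bash
for i in 1 ; do :; done; python3 -m crank '[[[0,0,0],[-0.002,0,0],0],[[0,0,0],[0,0,0],0],[[0,0,0],[0,0,0],0]]'; python3 -m crank '[[[0,0,0],[-0.0015,0,0],0],[[0,0,0],[0,0,0],0],[[0,0,0],[0,0,0],0]]'
```

```text
clock: 18.2
tool_pos: [0.4491, -0.0467, 0.0612]
eef_rot: [[0.997, 0.074, 0.002], [0.074, -0.997, 0.002], [0.002, -0.002, -1.0]]
force: [-0.2, 5.9, 5.2]
finger_gap: 0.0129
grasp_force: 59.5
clock: 18.58
tool_pos: [0.4492, -0.0467, 0.0613]
eef_rot: [[0.997, 0.074, 0.005], [0.074, -0.997, 0.002], [0.006, -0.002, -1.0]]
force: [5.1, 6.0, 1.8]
finger_gap: 0.013
grasp_force: 58.9
```

```bash
python3 -m crank '[[[0,0,0],[-0.0015,0,0],0],[[0,0,0],[0,0,0],0],[[0,0,0],[0,0,0],0]]'
```

```text
clock: 18.95
tool_pos: [0.4492, -0.0468, 0.0613]
eef_rot: [[0.997, 0.074, 0.009], [0.074, -0.997, 0.003], [0.009, -0.002, -1.0]]
force: [11.1, 6.7, -2.3]
finger_gap: 0.0133
grasp_force: 58.4
```

The drawer is hard against its stop: the force is rising and the position no longer changes. I'll release and lift clear.

```bash
python3 -m crank '[[[0,0,0],[0,0,0],1],[[0,0,0],[0,0,0],1],[[0,0,0],[0,0,0],1],[[0,0,0],[0,0,0],1],[[0,0,0],[0,0,0],1],[[0,0,0],[0,0,-0.03],1],[[0,0,0],[0,0,-0.05],1],[[0,0,0],[0,0,-0.05],1],[[0,0,0],[-0.03,0,-0.05],1],[[0,0,0],[-0.05,0,0],1],[[0,0,0],[0,0,0],1],[[0,0,0],[0,0,0],1]]'
python3 - <<'E'
from h import *
f=blue(); save(f,"end.png")
g=env.grab_frame("side"); im=np.hstack([f["img"][100:320,130:430],g["img"][90:310,130:430]])
cv2.imwrite("pics/end2.png",im[:,:,::-1])
E
```

```text
clock: 20.45
tool_pos: [0.3662, -0.0539, 0.2402]
eef_rot: [[0.997, 0.074, 0.001], [0.074, -0.997, -0.0], [0.001, 0.0, -1.0]]
force: [-0.4, -0.2, 0.0]
finger_gap: 0.0853
grasp_force: 0.0
blue 276 [(276, 235, 237), (288, 234, 237), (300, 232, 236), (312, 231, 235), (324, 230, 234)]
```

View pics/end2.png

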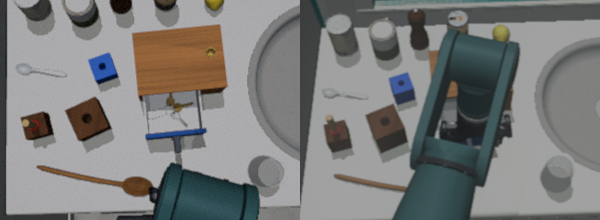

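The drawer is fully out (front at rows 231–237), the dowel is in the small brown block at crop px (33,120), and the bystanders haven't moved. Handing in.

```bash
python3 -c "
from bench import env
print(env.hand_in())"
```

```text
the job is handed in; nothing more can be done
None
```

I released the catch with the dowel, put the dowel back home in the small brown stand, pulled the drawer out to its stop, and handed the job in at about 20 s; the other things look unmoved in the last pictures.

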